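# Empty the blue stopper hopper and bolt its trap-door

## Robot

A 7-joint arm with a two-finger parallel gripper is mounted at the origin on the work surface. World frame = base frame: x ahead of the robot, y to its left, z up, the work surface at z = 0. Lengths are in m, angles in rad, forces in N, time in s.
With the tool pointing down it reaches from about 0.4 to 0.85 m from the base axis. Payload 10.4 kg.
Tool frame: the origin (TCP) lies on the mounting face of the last link; the fingertips stand r.tips_ahead ahead of it and the grasp point (between the pads) lies 164 mm ahead of it (r.tips_ahead is the distance from the TCP to the fingertips, in m); z points along the fingers, y is the line along which they close (so a half turn about z gives the same grasp; the last joint's range is limited). The gripper opens to 87 mm and grips with 3 to 60 N. Pads are 19 mm wide; open, the fingers measure 117 mm over their backs; the gripper's body (75 mm by 190 mm) begins 51 mm behind the grasp point.
Start: joints at [1.098, 0.332, -0.065, 1.46, 0.022, 1.35, -0.088], TCP at [0.272, -0.563, 0.405] pointing down, gripper open.
Joint ranges: [-2.6, 2.6], [-0.5, 2.12], [-1.47, 1.34], [0.16, 2.42], [-1.27, 4.41], [0.06, 2.06], [-2.6, 2.6]. Speed limits (rad/s): [2.22, 2.22, 2.79, 2.79, 3.14, 3.14, 3.14].

## Interface

Orientations are given as a unit quaternion [x, y, z, w].
In Python, from bench import telemetry, imaging, job, r gives the robot as it stands.
- The arm moves only by the tool move_arm, never from a script. Its argument "steps" is a list of rows, each an object of numbers: "dx", "dy", "dz": the shift along the tool's x, y, z in cm; "spin": the turn about the tool's z in rad. In form: [{"dx": .., "dy": .., "dz": .., "spin": ..}, ...]. A call has 1 to 12 rows; each row shifts and turns the commanded pose from where the row before left it, along the tool's axes as they then stand; what a row does not reach is not made up. A row lasts 1/10 s, in which the tool goes at most 50 mm and 8.59 degrees, less where a joint would pass 70% of its speed; a pose out of reach is approached as far as the arm can. A call with a gripper value outside its range is refused whole. "claw" is the finger opening in cm, from 0 to 8.7, set as the call begins (left out, the last holds). The fingers move at their own pace and stop on an object; "squeeze" is the grip in N (left out, the last holds). Time passes only in rows, so rows that do not move let the fingers close. It gives the time, the measured TCP pose, the force, the opening and the grip force at its end, in the units of the state.
- telemetry.read_state(): the state, without advancing time (a new reading comes with each control period).
- imaging.camera(name): name is "scene" or "side" or "wrist"; returns a dict with "img" (400x640x3 uint8, red, green, blue), "camera_matrix" (3x3 intrinsics, pixels), "D" ([k1, k2, p1, p2, k3] as OpenCV has them; the pictures are not rectified), "R" (3x3) and "t" (3): a world point X has camera coordinates R X + t. Camera axes: x right, y down, z forward; pixel columns grow to the right and rows downward; lengths in m; the calibration is good to about 2 mm. A picture is of the moment at which its call begins. There is no depth.
- job.close_job(): hands the job in; it is judged then, once.
The state is a dict: "time": time; "joint_positions": joint angles; "joint_vel": joint speeds; "joint_torque": joint torques, N m; "ee_pos": TCP position; "eef_rot": TCP orientation; "ft_force": force on the tool from outside, world axes, zero at the start; "torque": the same for the moment, N m; "width": finger opening in m; "grip_force": force on a finger pad.
Only numpy, scipy, OpenCV 4.12 (cv2) and the standard library are available. Lean on these libraries where they do the work, as an engineer would, in place of code of your own. Each camera call takes 0.05 s, during which the arm holds its last target. There are 200 camera calls.

## Task

On the lab bench, empty the blue hopper: swing its trap-door wide open with the red-gripped lever so that all three rubber stoppers drop into the black tray beneath it. Then swing the trap-door fully shut again and, once it is shut, slide the bolt with the white knob home to latch it. Leave the yellow hopper's trap-door shut.

Things in the scene. Friction and masses are not known exactly. Their poses are not given: they have to be found in the camera images.
- blue_hopper: Blue hopper with its stand, fixed. Origin: centre of the foot's underside, on the bench; x points away from the robot (within 0.15 rad), y left, z up. Foot 260 x 190 x 8 mm; fixed on its middle a black tray 240 (x) x 140 (y) mm, rim 58 mm up. Above it on thin legs a blue box 110 x 110 mm, 184 to 250 mm up, open on top; its floor is the trap-door. A yellow hopper just like it stands beside it.
- blue_door (a joint): Angle of the blue trap-door: 0 shut (stop), 1.3 fully open (stop), its far edge hanging down. Hinge axis along hopper y through hopper x -55, z 180 mm. Stiff: it stays where left; about 3 to 4 N at the lever grip moves it. The load slides out at 0.5 to 0.8 rad. The bolt enters only with the door within 0.06 of shut.
- blue_lever_grip (a point): Middle of the red lever grip: a level bar along hopper y, 16 mm thick, 50 mm long, outer end free, on a steel arm to the hopper's right (-y), at hopper y -130 mm. It swings with the door, 125 mm from the hinge axis: shut, the arm leans 0.4 rad towards the robot (grip x -104, z 295 mm); fully open 0.9 rad away (x +43, z 258 mm). Push it away from the robot to open.
- blue_bolt (a joint): Travel of the blue hopper's bolt in m: 0 drawn back, 0.036 home (stop), its rod then under the tongue on the trap-door's far edge, holding it shut. Starts at 0 to 0.008. Slides towards hopper -y against about 1.5 N friction, stays where left.
- blue_bolt_knob (a point): Middle of the bolt's white upright knob, 18 mm in diameter, 40 mm tall, on a thin steel stem outside the hopper's far (+x) wall: hopper x +75, z 284 mm, y +68 mm drawn back, +32 mm home.
- yellow_door (a joint): Angle of the yellow hopper's trap-door, 0 shut. To be left shut.
- stopper_a_center (a point): Centre of one of the three brick-red rubber stoppers, tapered 24 to 30 mm in diameter, 26 mm tall, 14 to 28 g; they start inside the blue hopper, on its trap-door.
- stopper_b_center (a point): Centre of one of the three brick-red rubber stoppers, tapered 24 to 30 mm in diameter, 26 mm tall, 14 to 28 g; they start inside the blue hopper, on its trap-door.
- stopper_c_center (a point): Centre of one of the three brick-red rubber stoppers, tapered 24 to 30 mm in diameter, 26 mm tall, 14 to 28 g; they start inside the blue hopper, on its trap-door.

How it is judged:
On the way, in this order (a step that is already met when the one before it is completed fails the run):
1. the blue trap-door is wide open (past 0.9 rad) and all three stoppers lie in the tray beneath it (value of joint blue_door above 0.9 rad and x of stopper_a_center in the frame of blue_hopper between -0.118 and 0.118 m and y of stopper_a_center in the frame of blue_hopper between -0.068 and 0.068 m and height (world z) of each of stopper_a_center, stopper_b_center, stopper_c_center below 0.058 m and x of stopper_b_center in the frame of blue_hopper between -0.118 and 0.118 m and y of stopper_b_center in the frame of blue_hopper between -0.068 and 0.068 m and x of stopper_c_center in the frame of blue_hopper between -0.118 and 0.118 m and y of stopper_c_center in the frame of blue_hopper between -0.068 and 0.068 m), for 0.1 s.
2. the blue trap-door is shut again (within 0.12 rad) with its bolt still drawn back (short of 0.02 m) (value of joint blue_door below 0.12 rad and value of joint blue_bolt below 0.02 m), for 0.1 s.
At the end, for the whole second after the job is handed in: The blue trap-door is shut within 0.12 rad, its bolt is at least 26 of 36 mm home, and all three stoppers lie in the black tray under the blue hopper (centres within the tray's walls and below 58 mm) (value of joint blue_door below 0.12 rad and value of joint blue_bolt above 0.026 m and x of stopper_a_center in the frame of blue_hopper between -0.118 and 0.118 m and y of stopper_a_center in the frame of blue_hopper between -0.068 and 0.068 m and height (world z) of each of stopper_a_center, stopper_b_center, stopper_c_center below 0.058 m and x of stopper_b_center in the frame of blue_hopper between -0.118 and 0.118 m and y of stopper_b_center in the frame of blue_hopper between -0.068 and 0.068 m and x of stopper_c_center in the frame of blue_hopper between -0.118 and 0.118 m and y of stopper_c_center in the frame of blue_hopper between -0.068 and 0.068 m); the robot touches nothing.
It fails at once if the yellow hopper's trap-door is opened (past 0.15 rad) (value of joint yellow_door above 0.15 rad).
It also fails if it takes over 46 s, if anything falls off the work surface, if the arm or the gripper's body presses on something with over 40 N, if the wrist force passes 120 N, or if a joint passes its speed limit or range.

## Working session

There is one attempt and no reset: what is moved stays moved. The work goes in short steps, Python scripts to look and compute and a tool call to move; the robot and the scene stay as the last step left them, time stands still between calls to the robot, and variables do not carry over. Pictures are saved under pics/ and viewed, at most 10 in all, crops included, and the job is handed in when it is done.

Besides the shell and the picture viewer there is one more tool, called after "Emit:" by a JSON object that holds its "api" and its "payload". move_arm: Moves the arm, as the interface text tells. Its arguments: {"type":"object","properties":{"steps":{"type":"array","items":{"type":"object","properties":{"dx":{"type":"number"},"dy":{"type":"number"},"dz":{"type":"number"},"spin":{"type":"number"}}}},"claw":{"type":"number"},"squeeze":{"type":"number"}},"required":["steps"]}

```bash
mkdir -p pics; cat > h.py <<'E'
import numpy as np, cv2
from bench import telemetry, imaging, job, r
def snap(n,f):
    c=imaging.camera(n); cv2.imwrite('pics/'+f,c['img'][:,:,::-1]); np.savez(f'{n}.npz',**{k:np.asarray(c[k]) for k in('img','camera_matrix','D','R','t')}); return c
def ray(c,p):
    u=cv2.undistortPoints(np.array([[p]],float),np.asarray(c['camera_matrix']),np.asarray(c['D']))[0,0]
    R=np.asarray(c['R']);t=np.asarray(c['t']); d=R.T@np.array([u[0],u[1],1]); return -R.T@t,d/np.linalg.norm(d)
def onz(c,p,z):
    o,d=ray(c,p); return o+d*(z-o[2])/d[2]
def tri(rs):
    A=sum(np.eye(3)-np.outer(d,d) for o,d in rs); b=sum((np.eye(3)-np.outer(d,d))@o for o,d in rs); return np.linalg.solve(A,b)
E
python3 - <<'E'
from h import *
for n in('scene','side'):
    c=snap(n,n+'0.png'); print(n,-np.asarray(c['R']).T@c['t'])
s=telemetry.read_state(); print(s,r.tips_ahead)
E
```

```text
scene [ 1.10085555 -0.39727641  1.13705056]
side [0.27430149 0.62644137 0.76078173]
{'time': 0.1, 'joint_positions': array([ 1.09839513,  0.33279856, -0.06466982,  1.46082948,  0.02162217,
        1.34989679, -0.08850884]), 'joint_vel': array([-1.50954918e-03, -3.04979772e-03, -9.93916013e-05, -1.99899177e-03,
        1.41546231e-04, -3.67541279e-04,  7.67993101e-04]), 'joint_torque': array([ 2.59103683e-03, -6.24547505e+01,  2.52214365e-02, -3.90718603e+01,
       -6.14762306e-02,  3.66222288e-02,  8.54393761e-05]), 'ee_pos': array([ 0.27168345, -0.56274239,  0.4040529 ]), 'eef_rot': array([ 9.74817639e-01,  2.23002664e-01, -1.79642517e-04, -5.91556813e-04]), 'ft_force': array([-0.17622366,  0.43415695, -0.810806  ]), 'torque': array([-0.05723766,  0.03324993, -0.02623383]), 'grip_force': 0.0, 'width': 0.08708470282618501} 0.1822
```

View pics/scene0.png

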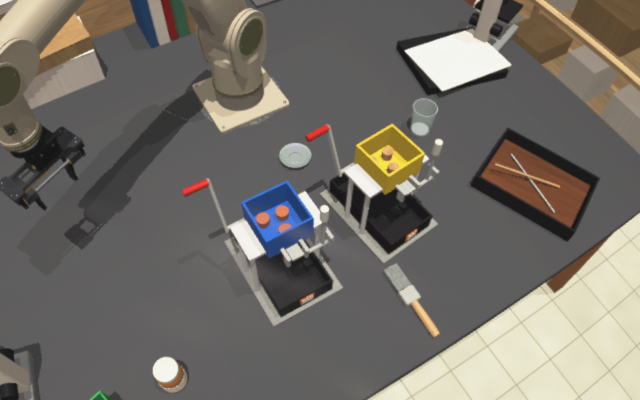

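View pics/side0.png

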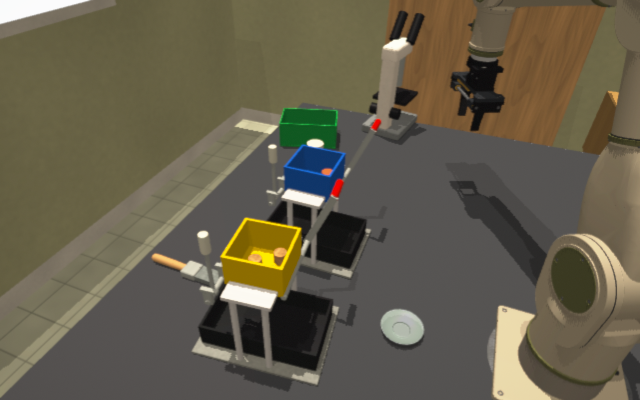

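The scene view shows the blue hopper at about (283,218), its lever grip at (197,187) and its knob at (324,214). The yellow hopper is at (390,158). In the side view the blue grip is at (376,125) and the blue knob at (273,154).

```bash
python3 - <<'E'
from h import *
C={n:dict(np.load(n+'.npz')) for n in('scene','side')}
def cen(c,box,f):
    x0,y0,x1,y1=box; im=c['img'][y0:y1,x0:x1]; h=cv2.cvtColor(im,cv2.COLOR_RGB2HSV).astype(int); m=f(h).astype(np.uint8)
    n,l,s,ce=cv2.connectedComponentsWithStats(m); i=1+np.argmax(s[1:,4]); print(s[i]+[x0,y0,0,0,0],ce[i]+[x0,y0]); return ce[i]+[x0,y0]
red=lambda h:((h[...,0]<6)|(h[...,0]>174))&(h[...,1]>190)&(h[...,2]>90)
white=lambda h:(h[...,1]<50)&(h[...,2]>175)
S,D=C['scene'],C['side']
g=tri([ray(S,cen(S,(178,172,215,200),red)),ray(D,cen(D,(368,115,386,135),red))]); print('grip',g)
k=tri([ray(S,cen(S,(316,200,332,224),white)),ray(D,cen(D,(264,142,282,166),white))]); print('knob',k)
gy=tri([ray(S,cen(S,(300,120,332,142),red)),ray(D,cen(D,(328,176,346,200),red))]); print('ygrip',gy)
def quad(c,box,f):
    x0,y0,x1,y1=box; im=c['img'][y0:y1,x0:x1]; h=cv2.cvtColor(im,cv2.COLOR_RGB2HSV).astype(int); m=f(h).astype(np.uint8)
    n,l,s,ce=cv2.connectedComponentsWithStats(m); i=1+np.argmax(s[1:,4]);
    p=cv2.convexHull(np.argwhere(l==i)[:,::-1].astype(np.int32))
    return cv2.approxPolyDP(p,3,True)[:,0]+[x0,y0]
blue=lambda h:(h[...,0]>105)&(h[...,0]<130)&(h[...,1]>130)&(h[...,2]>50)
for n,b in(('scene',(230,170,330,260)),('side',(275,140,355,205))):
    q=quad(C[n],b,blue); print(n); [print(p,onz(C[n],p,.25).round(4)) for p in q]
for n,p in (('scene',(340,285)),('scene',(278,318))): print(onz(C[n],p,.008).round(4))
I=np.vstack([cv2.resize(S['img'][160:330,170:350],None,fx=3.2,fy=3.2,interpolation=2)]); cv2.imwrite('pics/crop.png',I[:,:,::-1])
E
```

```text
[183 180  25  15 107] [194.24299065 187.5046729 ]
[372 119   9  11  59] [376.05084746 124.        ]
grip [ 0.47351978 -0.29474479  0.29931506]
[316 205  13  19 128] [320.5625   212.609375]
[268 144   8   5  25] [271.72 145.96]
knob [ 0.65387329 -0.10514035  0.29950421]
[306 126  22  15 127] [316.65354331 132.64566929]
[331 179  12  18 124] [337.2016129  187.60483871]
ygrip [ 0.47201976 -0.00850765  0.29914688]
scene
[311 228] [ 0.6474 -0.1242  0.25  ]
[268 257] [ 0.6621 -0.2291  0.25  ]
[245 217] [ 0.558  -0.2271  0.25  ]
[241 202] [ 0.5209 -0.2181  0.25  ]
[287 181] [ 0.5216 -0.1097  0.25  ]
[311 216] [ 0.6229 -0.1098  0.25  ]
side
[345 153] [ 0.5224 -0.2187  0.25  ]
[342 177] [ 0.4963 -0.1187  0.25  ]
[325 201] [ 0.4999 -0.023   0.25  ]
[285 189] [ 0.5909 -0.03    0.25  ]
[284 165] [ 0.6323 -0.1145  0.25  ]
[304 145] [ 0.6261 -0.2164  0.25  ]
[ 0.6952 -0.0698  0.008 ]
[ 0.6942 -0.2375  0.008 ]
```

View pics/crop.png

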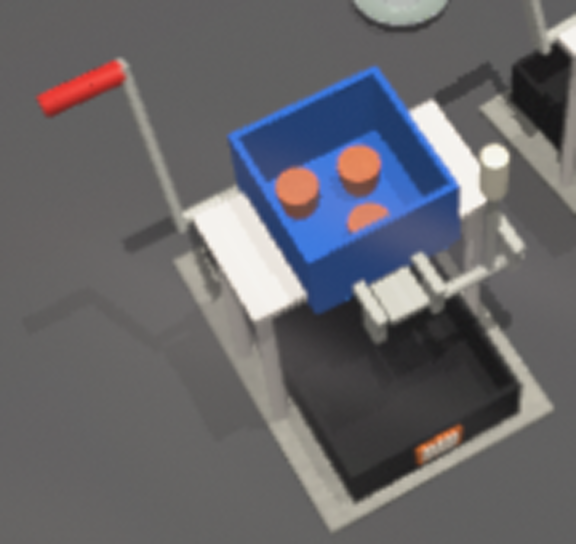

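Emit:
{"api": "move_arm", "payload": {"steps": [{"dz": -1.7,"spin": -0.14},{"dz": -1.7,"spin": -0.14},{"dz": -1.7,"spin": -0.14},{"dz": -1.7,"spin": -0.14},{"dz": -1.7,"spin": -0.14},{"dz": -1.7,"spin": -0.14},{"dz": -1.7,"spin": -0.14},{"dz": -1.7,"spin": -0.14},{}], "claw": 5, "squeeze": 10}}

```text
$.steps[0]: bad value
```

Emit:
{"api": "move_arm", "payload": {"steps": [{"dx": 0,"dy": 0,"dz": -1.7,"spin": -0.14},{"dx": 0,"dy": 0,"dz": -1.7,"spin": -0.14},{"dx": 0,"dy": 0,"dz": -1.7,"spin": -0.14},{"dx": 0,"dy": 0,"dz": -1.7,"spin": -0.14},{"dx": 0,"dy": 0,"dz": -1.7,"spin": -0.14},{"dx": 0,"dy": 0,"dz": -1.7,"spin": -0.14},{"dx": 0,"dy": 0,"dz": -1.7,"spin": -0.14},{"dx": 0,"dy": 0,"dz": -1.7,"spin": -0.14},{"dx": 0,"dy": 0,"dz": 0,"spin": 0}], "claw": 5, "squeeze": 10}}

```text
time: 1.0
ee_pos: [0.2717, -0.5629, 0.5427]
eef_rot: [0.707, 0.708, -0.0, 0.001]
ft_force: [-0.8, -0.1, -0.7]
width: 0.0502
grip_force: 0.0
```

Tool x is now world +y, tool y is world +x, and the fingers close along x.

Emit:
{"api": "move_arm", "payload": {"steps": [{"dx": 3,"dy": 2.2,"dz": 0,"spin": 0},{"dx": 3,"dy": 2.2,"dz": 0,"spin": 0},{"dx": 3,"dy": 2.2,"dz": 0,"spin": 0},{"dx": 3,"dy": 2.2,"dz": 0,"spin": 0},{"dx": 3,"dy": 2.2,"dz": 0,"spin": 0},{"dx": 3,"dy": 2.2,"dz": 0,"spin": 0},{"dx": 3,"dy": 2.2,"dz": 0,"spin": 0},{"dx": 3,"dy": 2.2,"dz": 0,"spin": 0},{"dx": 2.6,"dy": 2.5,"dz": 0,"spin": 0},{"dx": 0,"dy": 0,"dz": 0,"spin": 0},{"dx": 0,"dy": 0,"dz": 0,"spin": 0}]}}

```text
time: 2.1
ee_pos: [0.4733, -0.2966, 0.5396]
eef_rot: [0.708, 0.706, -0.0, -0.001]
ft_force: [0.2, -0.6, 0.2]
width: 0.0502
grip_force: 0.0
```

```bash
python3 - <<'E'
from h import *
c=snap('wrist','w1.png'); im=cv2.cvtColor(c['img'],cv2.COLOR_RGB2HSV).astype(int)
m=(((im[...,0]<6)|(im[...,0]>174))&(im[...,1]>190)&(im[...,2]>90)).astype(np.uint8)
n,l,s,ce=cv2.connectedComponentsWithStats(m)
for i in range(1,n):
    if s[i,4]>100: print(s[i],ce[i],onz(c,ce[i],.295).round(4), [onz(c,p,.295).round(4) for p in cv2.boxPoints(cv2.minAreaRect(np.argwhere(l==i)[:,::-1].astype(np.float32)))])
print(telemetry.read_state()['ee_pos'])
E
```

```text
[ 308  176   22   76 1382] [318.77785818 214.71997106] [ 0.4738 -0.2942  0.295 ] [array([ 0.4663, -0.2659,  0.295 ]), array([ 0.481, -0.266,  0.295]), array([ 0.4814, -0.3224,  0.295 ]), array([ 0.4658, -0.3223,  0.295 ])]
[ 0.4726659  -0.29762744  0.53977264]
```

View pics/w1.png

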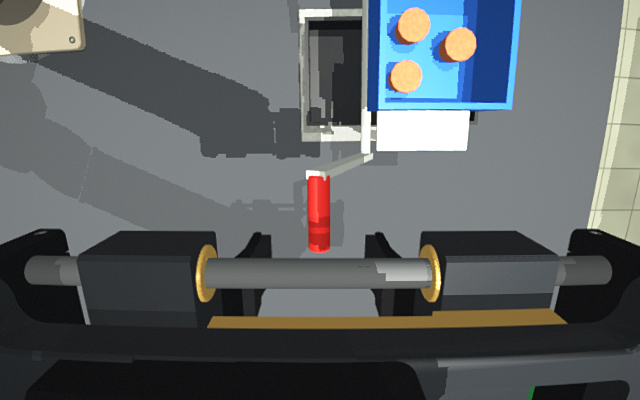

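The wrist view has the red grip at (319,215), centred between the fingers, so the hopper yaw is about 0. I'll descend and cage the bar.

Emit:
{"api": "move_arm", "payload": {"steps": [{"dx": 0.2,"dy": 0.1,"dz": 2.7,"spin": 0},{"dx": 0,"dy": 0,"dz": 2.7,"spin": 0},{"dx": 0,"dy": 0,"dz": 2.6,"spin": 0},{"dx": 0,"dy": 0,"dz": 0,"spin": 0},{"dx": 0,"dy": 0,"dz": 0,"spin": 0}]}}

```text
time: 2.65
ee_pos: [0.4734, -0.296, 0.4612]
eef_rot: [0.708, 0.706, -0.0, -0.0]
ft_force: [0.8, -0.6, 0.2]
width: 0.05
grip_force: 0.0
```

Emit:
{"api": "move_arm", "payload": {"steps": [{"dx": 0,"dy": 0,"dz": 0,"spin": 0},{"dx": 0,"dy": 0,"dz": 0,"spin": 0},{"dx": 0,"dy": 0,"dz": 0,"spin": 0},{"dx": 0,"dy": 0,"dz": 0,"spin": 0},{"dx": 0,"dy": 0,"dz": 0,"spin": 0}], "claw": 2}}

```text
time: 3.15
ee_pos: [0.4741, -0.295, 0.461]
eef_rot: [0.707, 0.707, 0.0, 0.0]
ft_force: [0.4, -0.5, -0.6]
width: 0.0222
grip_force: 0.0
```

Emit:
{"api": "move_arm", "payload": {"steps": [{"dx": 0,"dy": 1.3,"dz": -0.43,"spin": 0},{"dx": 0,"dy": 1.21,"dz": -0.31,"spin": 0},{"dx": 0,"dy": 1.24,"dz": -0.19,"spin": 0},{"dx": 0,"dy": 1.25,"dz": -0.06,"spin": 0},{"dx": 0,"dy": 1.25,"dz": 0.06,"spin": 0},{"dx": 0,"dy": 1.24,"dz": 0.19,"spin": 0},{"dx": 0,"dy": 1.21,"dz": 0.31,"spin": 0},{"dx": 0,"dy": 1.17,"dz": 0.43,"spin": 0},{"dx": 0,"dy": 1.13,"dz": 0.54,"spin": 0},{"dx": 0,"dy": 1.07,"dz": 0.65,"spin": 0},{"dx": 0,"dy": 1.0,"dz": 0.76,"spin": 0},{"dx": 0,"dy": 0.9,"dz": 0.85,"spin": 0}]}}

```text
time: 4.35
ee_pos: [0.6145, -0.2951, 0.4319]
eef_rot: [0.707, 0.707, -0.0, -0.0]
ft_force: [-2.2, 0.1, 1.6]
width: 0.0199
grip_force: 1.3
```

Emit:
{"api": "move_arm", "payload": {"steps": [{"dx": 0,"dy": 0.3,"dz": 0.3,"spin": 0},{"dx": 0,"dy": 0,"dz": 0,"spin": 0},{"dx": 0,"dy": 0,"dz": 0,"spin": 0},{"dx": 0,"dy": 0,"dz": 0,"spin": 0},{"dx": 0,"dy": 0,"dz": 0,"spin": 0},{"dx": 0,"dy": 0,"dz": 0,"spin": 0}]}}

```text
time: 4.95
ee_pos: [0.6166, -0.2952, 0.4302]
eef_rot: [0.708, 0.707, 0.0, 0.0]
ft_force: [0.7, -0.1, -0.0]
width: 0.02
grip_force: 0.0
```

```bash
python3 - <<'E'
from h import *
a=snap('scene','a.png')['img'];b=snap('side','b.png')['img']
f=lambda i:cv2.resize(i,(800,600),interpolation=2)[:,:400]
cv2.imwrite('pics/open.png',np.hstack([cv2.resize(a[150:350,190:350],(400,500),interpolation=2),cv2.resize(b[110:310,230:390],(400,500),interpolation=2)])[:,:,::-1])
E
```

```text
(no output)
```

View pics/open.png

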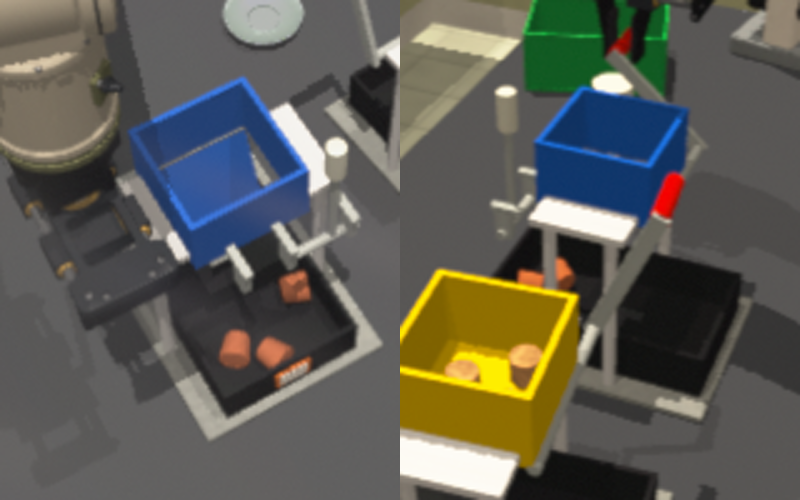

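The door is open and all three stoppers lie in the tray: scene crop (235,348), (275,352), (294,287). Now I'll reverse the arc to shut it.

Emit:
{"api": "move_arm", "payload": {"steps": [{"dx": 0,"dy": -1.2,"dz": -1.1,"spin": 0},{"dx": 0,"dy": -1.0,"dz": -0.76,"spin": 0},{"dx": 0,"dy": -1.07,"dz": -0.65,"spin": 0},{"dx": 0,"dy": -1.13,"dz": -0.54,"spin": 0},{"dx": 0,"dy": -1.17,"dz": -0.43,"spin": 0},{"dx": 0,"dy": -1.21,"dz": -0.31,"spin": 0},{"dx": 0,"dy": -1.24,"dz": -0.19,"spin": 0},{"dx": 0,"dy": -1.25,"dz": -0.06,"spin": 0},{"dx": 0,"dy": -1.25,"dz": 0.06,"spin": 0},{"dx": 0,"dy": -1.24,"dz": 0.19,"spin": 0},{"dx": 0,"dy": -1.21,"dz": 0.31,"spin": 0},{"dx": 0,"dy": -1.17,"dz": 0.43,"spin": 0}]}}

```text
time: 6.25
ee_pos: [0.4742, -0.295, 0.4604]
eef_rot: [0.708, 0.707, 0.0, 0.0]
ft_force: [3.2, 0.2, 0.7]
width: 0.02
grip_force: 1.7
```

Emit:
{"api": "move_arm", "payload": {"steps": [{"dx": 0,"dy": -0.2,"dz": 0.1,"spin": 0},{"dx": 0,"dy": -0.2,"dz": 0,"spin": 0},{"dx": 0,"dy": 0,"dz": 0,"spin": 0},{"dx": 0,"dy": 0,"dz": 0,"spin": 0}]}}

```text
time: 6.65
ee_pos: [0.4714, -0.2952, 0.4591]
eef_rot: [0.707, 0.707, -0.0, -0.0]
ft_force: [2.7, -1.2, 0.4]
width: 0.0201
grip_force: 1.5
```

Emit:
{"api": "move_arm", "payload": {"steps": [{"dx": 0,"dy": -0.2,"dz": 0,"spin": 0},{"dx": 0,"dy": -0.2,"dz": 0,"spin": 0},{"dx": 0,"dy": 0,"dz": 0,"spin": 0},{"dx": 0,"dy": 0,"dz": 0,"spin": 0}]}}

```text
time: 7.05
ee_pos: [0.4694, -0.2948, 0.4593]
eef_rot: [0.707, 0.707, 0.002, 0.003]
ft_force: [19.7, -5.8, -7.4]
width: 0.0207
grip_force: 10.0
```

The force rose to about 20 N, so the door is at its stop. Release, lift and go to the knob.

Emit:
{"api": "move_arm", "payload": {"steps": [{"dx": 0,"dy": 0.4,"dz": 0,"spin": 0},{"dx": 0,"dy": 0,"dz": 0,"spin": 0},{"dx": 0,"dy": 0,"dz": 0,"spin": 0},{"dx": 0,"dy": 0,"dz": 0,"spin": 0},{"dx": 0,"dy": 0,"dz": -2,"spin": 0},{"dx": 0,"dy": 0,"dz": -3,"spin": 0},{"dx": 0,"dy": 0,"dz": -3,"spin": 0},{"dx": 0,"dy": 0,"dz": 0,"spin": 0}], "claw": 3.6}}

```text
time: 7.85
ee_pos: [0.4713, -0.2949, 0.5435]
eef_rot: [0.708, 0.707, 0.001, 0.003]
ft_force: [-0.3, -0.1, 0.2]
width: 0.0362
grip_force: 0.0
```

Emit:
{"api": "move_arm", "payload": {"steps": [{"dx": 2,"dy": 2,"dz": -0.3,"spin": 0},{"dx": 2,"dy": 2,"dz": 0,"spin": 0},{"dx": 2,"dy": 2,"dz": 0,"spin": 0},{"dx": 2,"dy": 2,"dz": 0,"spin": 0},{"dx": 2,"dy": 2,"dz": 0,"spin": 0},{"dx": 2,"dy": 2,"dz": 0,"spin": 0},{"dx": 2,"dy": 2,"dz": 0,"spin": 0},{"dx": 1,"dy": 2,"dz": 0,"spin": 0},{"dx": 0,"dy": 2,"dz": 0,"spin": 0},{"dx": 0,"dy": 0,"dz": 0,"spin": 0},{"dx": 0,"dy": 0,"dz": 0,"spin": 0}]}}

```text
time: 8.95
ee_pos: [0.6515, -0.1453, 0.5414]
eef_rot: [0.707, 0.707, -0.0, -0.001]
ft_force: [-0.5, -0.5, -0.2]
width: 0.0359
grip_force: 0.0
```

```bash
python3 - <<'E'
from h import *
c=snap('wrist','w2.png'); im=cv2.cvtColor(c['img'],cv2.COLOR_RGB2HSV).astype(int)
m=((im[...,1]<50)&(im[...,2]>175)).astype(np.uint8)
n,l,s,ce=cv2.connectedComponentsWithStats(m)
for i in range(1,n):
    if s[i,4]>80: print(s[i],ce[i],onz(c,ce[i],.3).round(4))
snap('scene','s2.png');print(telemetry.read_state()['ee_pos'])
E
```

```text
[ 283    0   68   38 1122] [319.28431373  24.17379679] [ 0.6522 -0.0176  0.3   ]
[  491     0    77   256 10876] [526.50652814 123.02620449] [ 0.7935 -0.0771  0.3   ]
[ 365   11   45   29 1091] [387.01283226  25.32630614] [ 0.6948 -0.018   0.3   ]
[410  12  28  31 769] [423.60988296  26.72301691] [ 0.7181 -0.0184  0.3   ]
[  62   22   52   61 2289] [88.60725208 52.59414592] [ 0.5003 -0.0311  0.3   ]
[242  24  40  18 303] [261.70957096  32.1980198 ] [ 0.6158 -0.0221  0.3   ]
[177  38  30  15 274] [190.34306569  45.24087591] [ 0.5696 -0.0291  0.3   ]
[ 196  114   92   40 3451] [242.03882932 133.43523616] [ 0.6003 -0.0852  0.3   ]
[ 297  115   56  117 1255] [330.42071713 162.36414343] [ 0.6598 -0.1047  0.3   ]
[304 138  25  34 526] [316.41634981 152.0095057 ] [ 0.6503 -0.0977  0.3   ]
[300 182  29   6 110] [313.78181818 183.79090909] [ 0.6484 -0.1196  0.3   ]
[299 191  29  25 657] [313.64079148 203.50228311] [ 0.6483 -0.1338  0.3   ]
[524 287  16  26 153] [530.21568627 298.86928105] [ 0.8192 -0.2116  0.3   ]
[ 0.65088489 -0.14561295  0.5422869 ]
```

View pics/w2.png

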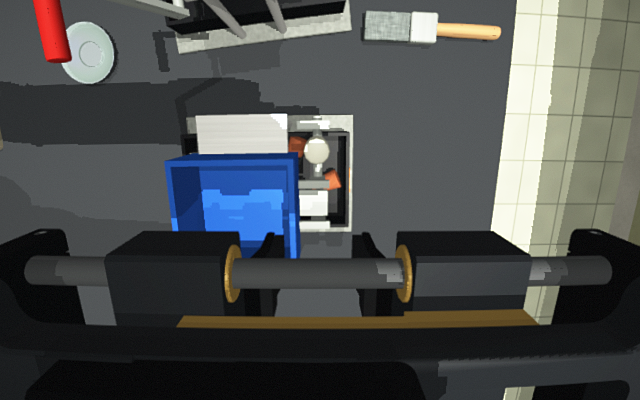

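The knob is at (316,151) in the wrist view, world about (0.651, -0.098).

Emit:
{"api": "move_arm", "payload": {"steps": [{"dx": 2.3,"dy": 0,"dz": 0,"spin": 0},{"dx": 2.4,"dy": 0,"dz": 0,"spin": 0},{"dx": 0,"dy": 0,"dz": 0,"spin": 0},{"dx": 0,"dy": 0,"dz": 2.2,"spin": 0},{"dx": 0,"dy": 0,"dz": 2.2,"spin": 0},{"dx": 0,"dy": 0,"dz": 2.2,"spin": 0},{"dx": 0,"dy": 0,"dz": 2,"spin": 0},{"dx": 0,"dy": 0,"dz": 0,"spin": 0},{"dx": 0,"dy": 0,"dz": 0,"spin": 0}]}}

```text
time: 9.95
ee_pos: [0.6512, -0.0989, 0.4571]
eef_rot: [0.708, 0.706, -0.0, 0.0]
ft_force: [0.3, -0.8, 0.7]
width: 0.0358
grip_force: 0.0
```

Emit:
{"api": "move_arm", "payload": {"steps": [{"dx": 0,"dy": 0,"dz": 0,"spin": 0},{"dx": 0,"dy": 0,"dz": 0,"spin": 0},{"dx": 0,"dy": 0,"dz": 0,"spin": 0},{"dx": 0,"dy": 0,"dz": 0,"spin": 0},{"dx": 0,"dy": 0,"dz": 0,"spin": 0}], "claw": 0.5, "squeeze": 12}}

```text
time: 10.45
ee_pos: [0.6508, -0.0981, 0.4571]
eef_rot: [0.707, 0.707, -0.001, -0.0]
ft_force: [-7.6, 0.3, 5.8]
width: 0.0174
grip_force: 12.0
```

Emit:
{"api": "move_arm", "payload": {"steps": [{"dx": -0.6,"dy": 0,"dz": 0,"spin": 0},{"dx": -0.6,"dy": 0,"dz": 0,"spin": 0},{"dx": -0.6,"dy": 0,"dz": 0,"spin": 0},{"dx": -0.6,"dy": 0,"dz": 0,"spin": 0},{"dx": -0.6,"dy": 0,"dz": 0,"spin": 0},{"dx": -0.6,"dy": 0,"dz": 0,"spin": 0},{"dx": 0,"dy": 0,"dz": 0,"spin": 0},{"dx": 0,"dy": 0,"dz": 0,"spin": 0}]}}

```text
time: 11.25
ee_pos: [0.651, -0.1331, 0.4571]
eef_rot: [0.707, 0.707, 0.0, -0.001]
ft_force: [-6.3, 3.5, 4.9]
width: 0.0178
grip_force: 12.0
```

Slid home, with force starting to rise. Release, lift and check.

Emit:
{"api": "move_arm", "payload": {"steps": [{"dx": 0,"dy": 0,"dz": 0,"spin": 0},{"dx": 0,"dy": 0,"dz": 0,"spin": 0},{"dx": 0,"dy": 0,"dz": 0,"spin": 0},{"dx": 0,"dy": 0,"dz": 0,"spin": 0},{"dx": 0,"dy": 0,"dz": -2,"spin": 0},{"dx": 0,"dy": 0,"dz": -3,"spin": 0},{"dx": 0,"dy": 0,"dz": -3,"spin": 0},{"dx": -2.5,"dy": 0,"dz": -2,"spin": 0},{"dx": -2.5,"dy": 0,"dz": 0,"spin": 0},{"dx": 0,"dy": 0,"dz": 0,"spin": 0},{"dx": 0,"dy": 0,"dz": 0,"spin": 0}], "claw": 3.6}}

```text
time: 12.35
ee_pos: [0.6514, -0.1847, 0.5558]
eef_rot: [0.708, 0.706, -0.0, -0.0]
ft_force: [-0.1, 0.6, 0.6]
width: 0.0358
grip_force: 0.0
```

```bash
python3 - <<'E'
from h import *
a=snap('wrist','w3.png')['img'];b=snap('side','b3.png')['img']
cv2.imwrite('pics/end.png',np.hstack([cv2.resize(a[60:260,160:400],(400,333),interpolation=2),cv2.resize(b[110:310,230:470],(400,333),interpolation=2)])[:,:,::-1])
print(onz(dict(np.load('wrist.npz')),(316,0),.3))
E
```

```text
[ 0.65045407 -0.03808217  0.3       ]
```

View pics/end.png

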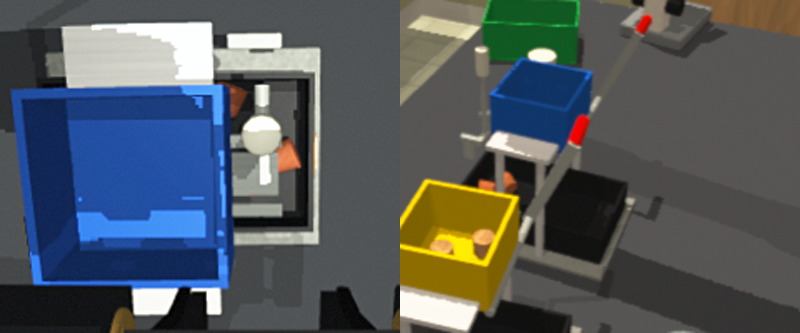

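The hopper is empty and shut, and the stoppers are in the tray. The knob is at crop (262,133), which is wrist pixel (317,140).

```bash
python3 - <<'E'
from h import *
p=onz(dict(np.load('wrist.npz')),(317,140),.304); print(p)
print(job.close_job() if -.145<p[1]<-.127 else 'no')
E
```

```text
[ 0.6509518  -0.12970598  0.304     ]
the job is handed in; nothing more can be done
None
```

The job is handed in, with no verdict returned: the blue hopper is empty with all three stoppers in the tray, its trap-door is shut, the bolt is about 3 cm or more along its 36 mm travel, and the yellow door was not touched.

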